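# Slide a locked test sled into its dock

### The job

Bring the circuit board to the test dock: with the tips of the closed fingers press the red lock button on the sled right down, and keeping it held down all the way, in one go, push the sled along its rails until it is fully home against the end stops at the cream dock. Then let the button spring back up so that the sled is locked there, and move clear. Do not pick anything up, and leave the other things on the bench where they stand.

Things in the scene. Friction and masses are not known exactly. Their poses are not given: they have to be found in the camera images.
- lock_top (a point): centre of the top of the round red lock button on the sled, 30 mm across; moves with sled and button. x axis points along the rails to the dock (the way to push), z up. At rest 50 mm above the bench, 14 mm above the sled's grey plate; fully pressed 40 mm and 4 mm. Nothing stands on the plate beside or behind it; the plate ends 40 mm behind its centre.
- ledge (a point): middle of the yellow thumb ledge's face that looks at the button, at its top edge, 61 mm above the bench and 22 mm from the button's centre on the dock side. The ledge stands on the sled across the rails, 56 mm wide, 8 mm thick; a finger pressing the button may push against it. x axis towards the dock, z up.
- lock (a joint): how far the red button is pressed, m: 0 up (locked), 0.010 fully down. Spring: 1.5 N to start, 5 N fully down. Its pin stands 5 mm deep between the teeth of a bar under the sled: the sled is free only while the button is down by more than 0.005; let up midway, the pin drops between the next teeth and locks it there.
- sled (a joint): position of the sled along the rails, m: about 0 at the start, 0.12 against the two black rubber end stops; grows towards the dock. Sliding resistance about 2 N. Let up at the end stops (from 0.116), the lock pin holds it there.
- jig: fixed test jig, aluminium base 400 x 120 mm; on its rails runs a grey sled (plate 94 mm wide, green board ahead of the button, parts up to 69 mm high). Origin on the bench under the middle of the button's path, x along the rails to the dock, z up. The button runs along y = 0 from x = -60 mm (start) to +60 mm (home). Cream dock, 120 mm wide, 76 mm high, fills x = 185 to 270 mm.
- big_cap: loose blue capacitor can, 42 mm diameter, 68 mm high, upright; origin at the centre of its underside, z up. Leave alone.
- solder: loose silvery solder reel, 52 mm diameter, 46 mm high, standing on its flange; origin at the centre of its underside, z up. Leave alone.
- terminal: loose black terminal post, 34 mm diameter, 42 mm high, upright; origin at the centre of its underside, z up. Leave alone.
- heatsink: loose black finned heat sink 60 x 44 x 32 mm; origin at the centre of its underside. Leave alone.
- parts_tray: loose orange parts tray 85 x 60 x 22 mm; origin at the centre of its underside. Leave alone.
- screwdriver: loose orange-handled screwdriver 170 mm long, lying along its x axis. Leave alone.
- meter: loose yellow handheld multimeter 140 x 74 x 32 mm, lying flat; origin at the centre of its underside. Leave alone.

How it is judged:
By the outcome, as a careful person would: the job done as asked, in the order asked, and still so for the second after the job is handed in, with the robot touching nothing.
It also fails if it takes over 32 s, if anything falls off the work surface, if the arm or the gripper's body presses on something with over 40 N, if the wrist force passes 120 N, or if a joint passes its speed limit or range.

### The arm

A 7-joint arm with a two-finger parallel gripper is mounted at the origin on the work surface. World frame = base frame: x ahead of the robot, y to its left, z up, the work surface at z = 0. Lengths are in m, angles in rad, forces in N, time in s.
With the tool pointing down it reaches from about 0.4 to 0.875 m from the base axis. Payload 19.3 kg.
Tool frame: the origin (TCP) lies on the centre line of the jaws, within the pads' length; the fingertips stand 19 mm ahead of it and the grasp point (between the pads) is the TCP; z points along the fingers, y is the line along which they close (so a half turn about z gives the same grasp; the last joint's range is limited). The gripper opens to 85 mm and grips with 20 to 120 N. Pads are 22 mm wide; open, the fingers measure 114 mm over their backs; the gripper's body (76 mm by 85 mm) begins 54 mm behind the grasp point. The pads swing forward as they close: fully open they stand 13 mm farther back than shut.
Start: joints at [-1.321, 0.521, -0.036, 1.599, 0.021, 1.021, -0.113], TCP at [0.197, 0.593, 0.25] pointing down, gripper open.
Joint ranges: [-2.91, 2.91], [-0.3, 2.13], [-1.5, 1.42], [0.17, 2.43], [-1.26, 4.41], [0.16, 1.93], [-2.52, 2.52]. Speed limits (rad/s): [1.89, 1.89, 2.39, 2.39, 3.01, 3.01, 3.01].

### API

Orientations are given as a unit quaternion [w, x, y, z].
In Python, from cell import manip, imaging, job, nets gives the robot as it stands.
- The arm moves only by the tool jog_arm, never from a script. Its arguments are lists of equal length, an entry for each row: "fingers": the opening, from 0 (shut) to 1 (fully open); "offset": the shift along the tool's x, y, z in mm, a list of three; "twist": the turn, a rotation vector about the tool's x, y, z in degrees, a list of three. In form: {"fingers": [fingers, ...], "offset": [[tx, ty, tz], ...], "twist": [[wx, wy, wz], ...]}. A call has 1 to 20 rows; each row shifts and turns the commanded pose from where the row before left it, along the tool's axes as they then stand; what a row does not reach is not made up. A row lasts 1/8 s, in which the tool goes at most 62.5 mm and 10.7 degrees, less where a joint would pass 70% of its speed; a pose out of reach is approached as far as the arm can. A call is refused whole if a number of a shift passes 62.5 or a number of a turn 10.7, either way. A call with a gripper value outside its range is refused whole. The fingers move at their own pace and stop on an object; "force" is the grip in N (left out, the last holds). Time passes only in rows, so rows that do not move let the fingers close. It gives the time, the measured TCP pose, the force, the opening and the grip force at its end, in the units of the state.
- manip.get_state(): the state, without advancing time (a new reading comes with each control period).
- imaging.get_image(name): name is "scene" or "side" or "wrist"; returns a dict with "frame" (420x560x3 uint8, red, green, blue), "fx", "fy", "cx", "cy" (pixels), "R" (3x3) and "t" (3): a world point X has camera coordinates R X + t. Camera axes: x right, y down, z forward; pixel columns grow to the right and rows downward; lengths in m; the calibration is good to about 2 mm. The wrist camera is an equidistant fisheye: a pixel r from the principal point sees the ray r / f radians off the axis. A picture is of the moment at which its call begins. There is no depth.
- job.close_job(): hands the job in; it is judged then, once.
Trained networks look in the newest picture that a camera, given by its name, has taken for a name from the list of things; names that differ only in an ending like _2 or _b are one class to them, and where a whole thing is asked for, a point or a joint stands for the part that bears it (a point fixed in the world has none). Each returns a list of dicts, best first, with "confidence" (0 to 1); they miss things now and then, are a little off and sometimes report something else, mostly with a low value. They report only what shows in the picture. A call takes as long as a camera call.
- nets.regions_of(camera, thing): "mask" (420x560 bool, what is visible of it) and "location" ([column, row] in pixels, amid what is visible of it).
The state is a dict: "clock": time; "joint_positions": joint angles; "joint_velocities": joint speeds; "joint_efforts": joint torques, N m; "position": TCP position; "ee_rot": TCP orientation; "wrist_force": force on the tool from outside, world axes, zero at the start; "ft_torque": the same for the moment, N m; "grip_width": opening from 0.0 (shut) to 1.0 (fully open); "grasp_force": force on a finger pad.
Only numpy, scipy, OpenCV 4.12 (cv2) and the standard library are available. Lean on these libraries where they do the work, as an engineer would, in place of code of your own. Each camera call takes 0.05 s, during which the arm holds its last target. There are 200 camera calls.

## Working session

There is one attempt and no reset: what is moved stays moved. The work goes in short steps, Python scripts to look and compute and a tool call to move; the robot and the scene stay as the last step left them, time stands still between calls to the robot, and variables do not carry over. Pictures are saved under pics/ and viewed, at most 10 in all, crops included, and the job is handed in when it is done.

Besides the shell and the picture viewer there is one more tool, called after "Request:" by a JSON object that holds its "op" and its "data", one argument or row to a line. jog_arm: Moves the arm, as the interface text tells. Its arguments: {"type":"object","properties":{"fingers":{"type":"array","items":{"type":"number"}},"offset":{"type":"array","items":{"type":"array","items":{"type":"number"}}},"twist":{"type":"array","items":{"type":"array","items":{"type":"number"}}},"force":{"type":"number"}},"required":["fingers","offset","twist"]}

```bash
mkdir -p pics; ls
cat > h.py <<'E'
from cell import manip, imaging, job, nets
import numpy as np, cv2
def cap(n,f):
    im=imaging.get_image(n); cv2.imwrite(f'pics/{f}.png',im['frame'][:,:,::-1]); return im
def onplane(im,uv,z):
    R=np.array(im['R']);t=np.array(im['t'])
    d=R.T@np.array([(uv[0]-im['cx'])/im['fx'],(uv[1]-im['cy'])/im['fy'],1]); c=-R.T@t
    return c+d*(z-c[2])/d[2]
E
python3 - <<'E'
from h import *
s=manip.get_state(); print(s['clock'],s['position'],s['ee_rot'])
for n in('scene','side'):
    im=cap(n,n+'0')
    print(n,(-np.array(im['R']).T@np.array(im['t'])).round(3))
    for th,z in(('lock_top',.05),('ledge',.061),('jig',.03)):
        for r in nets.regions_of(n,th)[:2]:
            print(th,round(r['confidence'],2),r['location'],r['mask'].sum(),onplane(im,r['location'],z).round(4))
a=cv2.imread('pics/scene0.png');
E
```

```text
pics
0.0 [0.19642641 0.59302472 0.24973232] [-4.01011790e-05  1.59220044e-01  9.87242972e-01 -5.38619301e-04]
scene [1.573 0.167 0.754]
lock_top 0.65 [300.9, 230.0] 79 [ 0.5968 -0.0687  0.05  ]
lock_top 0.27 [201.3, 176.0] 782 [ 0.4192 -0.4321  0.05  ]
ledge 0.66 [318.6, 237.7] 1623 [ 0.6297 -0.0148  0.061 ]
side [ 0.486 -0.915  0.556]
lock_top 0.62 [300.0, 241.2] 441 [ 0.6066 -0.2305  0.05  ]
lock_top 0.6 [281.5, 204.0] 89 [ 0.5839 -0.0619  0.05  ]
ledge 0.68 [280.7, 199.3] 1257 [ 0.5824 -0.0561  0.061 ]
jig 0.76 [284.7, 196.3] 3670 [0.6016 0.0133 0.03  ]
```

View pics/scene0.png

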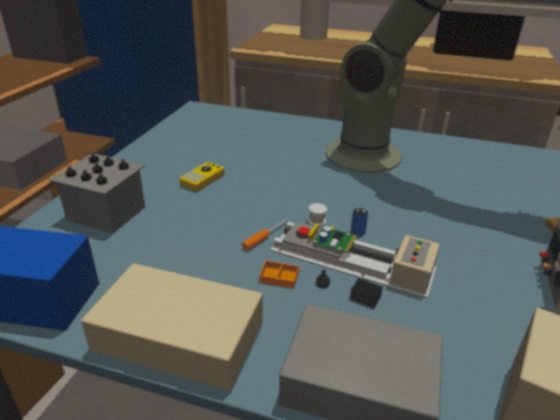

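View pics/side0.png

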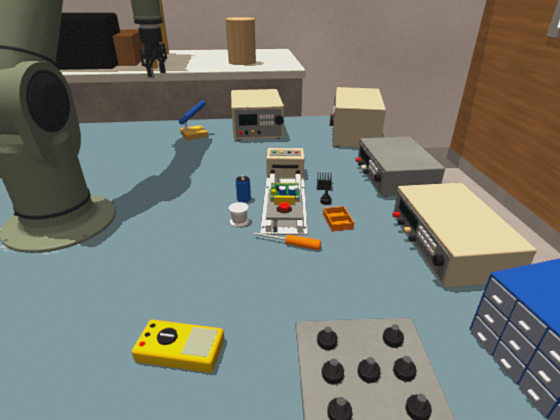

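The scene view shows the jig running roughly along +y, with the red button at about (303,231) and the cream dock at (415,262). In the side view the button is at about (285,208) and the dock at (285,160). Next I'll work out the pose by fitting to both views.

Run:
```python
from h import *
for n,(x0,y0,x1,y1) in(('scene',(240,190,450,310)),('side',(215,140,365,260))):
    im=imaging.get_image(n);f=im['frame'];c=f[y0:y1,x0:x1]
    hsv=cv2.cvtColor(f,cv2.COLOR_RGB2HSV)
    m=((hsv[...,0]<6)|(hsv[...,0]>174))&(hsv[...,1]>170)&(hsv[...,2]>90)
    k=np.zeros_like(m);k[y0:y1,x0:x1]=1
    nc,l,st,ce=cv2.connectedComponentsWithStats((m&k).astype('uint8'))
    for i in range(1,nc):
        if st[i,4]>15: print(n,st[i],ce[i],onplane(im,ce[i],.049).round(4))
    s=800/(x1-x0); s=min(s,600/(y1-y0))
    cv2.imwrite(f'pics/{n}1.png',cv2.resize(c,None,fx=s,fy=s,interpolation=cv2.INTER_CUBIC)[...,::-1]);print(s)
```

```text
scene [299 228  10   6  50] [303.34 230.48] [ 0.5954 -0.0625  0.049 ]
3.8095238095238093
side [279 203  11   8  76] [283.77631579 206.51315789] [ 0.5885 -0.0736  0.049 ]
5.0
```

View pics/scene1.png

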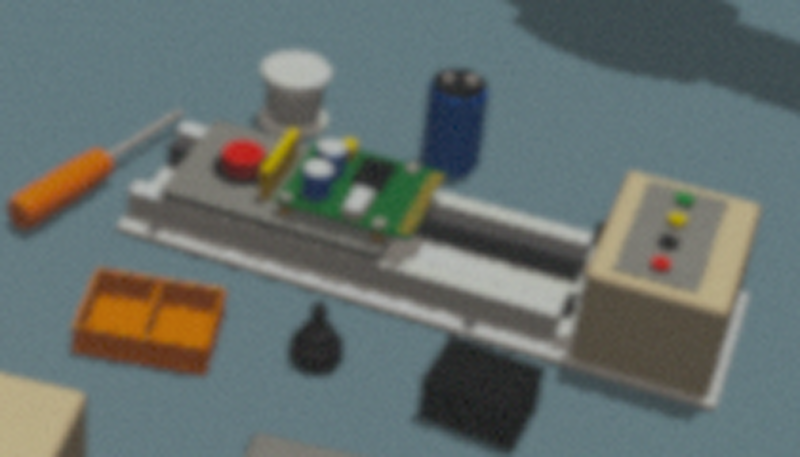

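View pics/side1.png

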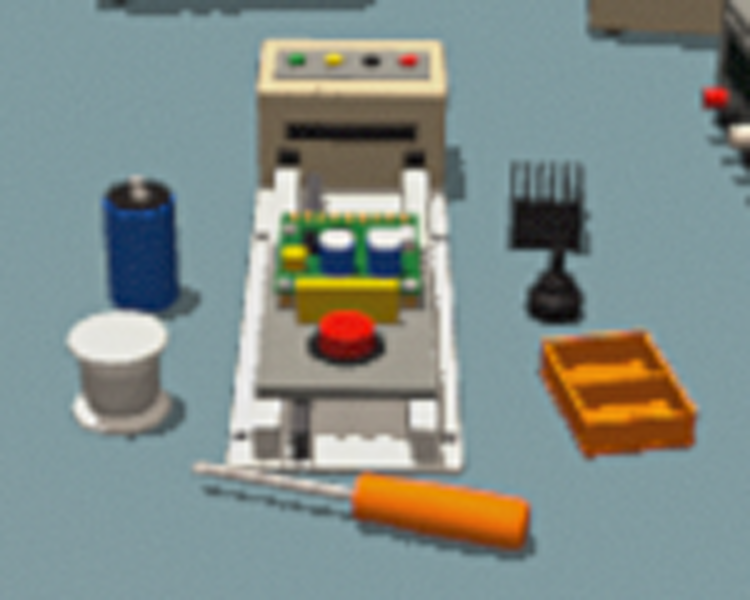

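The crops show the four dock top corners clearly in both views, and the red button is free behind the yellow ledge. I'll fit the jig's x, y and yaw to those corners and the button.

Run:
```python
from h import *
from scipy.optimize import least_squares
I={n:imaging.get_image(n) for n in('scene','side')}
P=[(185,60,76),(185,-60,76),(270,60,76),(270,-60,76),(-60,0,48)]
sc=[(632,172),(588,270),(760,208),(722,308)];sd=[(258,95),(446,95),(263,40),(440,40)]
obs=[('scene',P[i],(240+a/3.81,190+b/3.81)) for i,(a,b) in enumerate(sc)]+[('side',P[i],(215+a/5,140+b/5)) for i,(a,b) in enumerate(sd)]
obs+=[('scene',P[4],(303.3,230)),('side',P[4],(283.9,206))]
def res(p):
    c,s=np.cos(p[2]),np.sin(p[2]);o=[]
    for n,X,uv in obs:
        X=np.array(X)/1e3;W=np.array([p[0]+c*X[0]-s*X[1],p[1]+s*X[0]+c*X[1],X[2]])
        m=I[n];q=np.array(m['R'])@W+m['t'];o+=[m['fx']*q[0]/q[2]+m['cx']-uv[0],m['fy']*q[1]/q[2]+m['cy']-uv[1]]
    return o
r=least_squares(res,[.6,0,1.5],loss='soft_l1');p=r.x;print(p,np.degrees(p[2]));print(np.array(res(p)).reshape(-1,2).round(1))
print('button',p[0]-.06*np.cos(p[2]),p[1]-.06*np.sin(p[2]))
```

```text
[ 0.59804502 -0.00551415  1.43349506] 82.13321679983683
[[-1.3 -1.8]
 [-1.7  0. ]
 [ 0.3 -1.9]
 [ 1.1  0.9]
 [-0.4 -1.8]
 [ 0.4 -1.3]
 [ 0.1 -1.1]
 [ 0.8 -0.7]
 [-0.3 -0.6]
 [-0.  -0.9]]
button 0.5898328020039522 -0.06494948542075066
```

Request:
{"op": "jog_arm", "data": {
  "fingers": [0, 0, 0, 0, 0, 0, 0, 0, 0, 0, 0, 0, 0, 0, 0, 0, 0, 0, 0, 0],
  "force": 40,
  "offset": [
    [-29, -25, 4.5],
    [-31, -23, 4.5],
    [-32, -21, 4.5],
    [-33.5, -18.5, 4.5],
    [-35, -16, 4.5],
    [-36, -13.5, 4.5],
    [-36.5, -11, 4.5],
    [-37.5, -8.5, 4.5],
    [-38, -6, 4.5],
    [-38.5, -3.5, 4.5],
    [-38.5, -0.5, 4.5],
    [-38.5, 2, 4.5],
    [-38, 4.5, 4.5],
    [-37.5, 7.5, 4.5],
    [-37, 10, 4.5],
    [-36.5, 12.5, 4.5],
    [-35.5, 15, 4.5],
    [-34, 17.5, 4.5],
    [-33, 20, 4.5],
    [-31.5, 22, 4.5]
  ],
  "twist": [
    [0, 0, 4],
    [0, 0, 4],
    [0, 0, 4],
    [0, 0, 4],
    [0, 0, 4],
    [0, 0, 4],
    [0, 0, 4],
    [0, 0, 4],
    [0, 0, 4],
    [0, 0, 4],
    [0, 0, 4],
    [0, 0, 4],
    [0, 0, 4],
    [0, 0, 4],
    [0, 0, 4],
    [0, 0, 4],
    [0, 0, 4],
    [0, 0, 4],
    [0, 0, 4],
    [0, 0, 4]
  ]
}}

```text
clock: 3.1
position: [0.5904, -0.0678, 0.1602]
ee_rot: [0.0, 0.757, 0.653, 0.0]
wrist_force: [0.2, 0.0, 0.3]
grip_width: -0.003
grasp_force: 0.0
```

Request:
{"op": "jog_arm", "data": {
  "fingers": [0, 0],
  "offset": [
    [0, 0, 0],
    [0, 0, 0]
  ],
  "twist": [
    [0, 0, 0],
    [0, 0, 0]
  ]
}}

```text
clock: 3.35
position: [0.5896, -0.0662, 0.1602]
ee_rot: [-0.0, 0.756, 0.654, -0.0]
wrist_force: [-0.0, 1.5, -0.0]
grip_width: -0.001
grasp_force: 0.0
```

Run:
```python
from h import *
im=cap('wrist','w2');s=manip.get_state();print(s['clock'],s['position'],s['ee_rot'],s['joint_positions'],s['wrist_force'])
print(im['fx'],im['cx'],im['cy'],np.array(im['R']).round(3),(-np.array(im['R']).T@np.array(im['t'])).round(3))
for th in('lock_top','ledge'):
    for r in nets.regions_of('wrist',th)[:2]: print(th,round(r['confidence'],2),r['location'],r['mask'].sum())
```

```text
3.4 [ 0.58954264 -0.06581214  0.16031301] [-2.80201020e-04  7.56123353e-01  6.54429055e-01  9.36440243e-05] [-0.24747658  0.61380829  0.37830232  1.78145547 -0.30074808  0.80363217
  0.13481861] [0.68514764 0.59565527 0.0743876 ]
325.19226210127806 278.3380824790774 212.42328690818846 [[ 0.99  -0.142 -0.001]
 [-0.136 -0.947  0.293]
 [-0.042 -0.289 -0.956]] [0.601 0.008 0.284]
lock_top 0.92 [280.0, 213.0] 1227
ledge 0.9 [276.4, 141.1] 25686
```

View pics/w2.png

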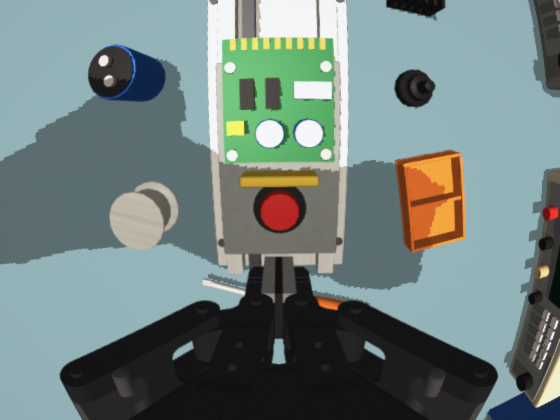

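The wrist view shows the button top at about (280,211), the ledge just ahead of it from (241,180) to (318,181), and the finger tips at about (280,262). The lane to the dock is clear.

```bash
cat >> h.py <<'E'
def wplane(im,uv,z):
    R=np.array(im['R']);t=np.array(im['t']);a=np.array([uv[0]-im['cx'],uv[1]-im['cy']]);r=np.hypot(*a);th=r/im['fx']
    d=R.T@np.r_[a/r*np.sin(th),np.cos(th)];c=-R.T@t
    return c+d*(z-c[2])/d[2]
def redw(im):
    h=cv2.cvtColor(im['frame'],cv2.COLOR_RGB2HSV);m=((h[...,0]<6)|(h[...,0]>174))&(h[...,1]>170)&(h[...,2]>90)
    n,l,st,ce=cv2.connectedComponentsWithStats(m.astype('uint8'));k=min(range(1,n),key=lambda i:np.hypot(*(ce[i]-[280,212]))+(1e3 if st[i,4]<200 else 0))
    return st[k],ce[k]
E
python3 - <<'E'
from h import *
im=imaging.get_image('wrist');st,ce=redw(im);print(st,ce,wplane(im,ce,.049))
ang=lambda a,b:np.degrees(np.arctan2(*(b-a)[1::-1]))
L,R=wplane(im,(241,180.5),.061),wplane(im,(318,181),.061);print('ledge',L,R,np.linalg.norm(R-L),ang(L,R)+90)
for a,b,z in(((228,165),(228,40),.05),((337,165),(334,40),.05)):
    a=wplane(im,a,.055);b=wplane(im,b,.055);print('board',ang(a,b))
a=wplane(im,(209,0),.008);b=wplane(im,(220,230),.008);c=wplane(im,(346,0),.008);d=wplane(im,(343,200),.008);print(ang(b,a),ang(d,c))
E
```

```text
[ 260  192   39   40 1192] [279.20637584 211.4261745 ] [ 0.5911936  -0.06228684  0.049     ]
ledge [ 0.56831148 -0.03242227  0.061     ] [ 0.62182535 -0.04041904  0.061     ] 0.05410806006923565 81.50097850973675
board 81.23943916968028
board 83.94856106759735
83.53987100389527 81.75095211788837
```

Request:
{"op": "jog_arm", "data": {
  "fingers": [0, 0, 0, 0, 0, 0, 0],
  "offset": [
    [5, 1, 15],
    [0, 0, 22],
    [0, 0, 22],
    [0, 0, 16],
    [0, 0, 8],
    [0, 0, 0],
    [0, 0, 0]
  ],
  "twist": [
    [0, 0, 0],
    [0, 0, 0],
    [0, 0, 0],
    [0, 0, 0],
    [0, 0, 0],
    [0, 0, 0],
    [0, 0, 0]
  ]
}}

```text
clock: 4.42
position: [0.5918, -0.062, 0.0779]
ee_rot: [0.0, 0.757, 0.654, 0.0]
wrist_force: [-0.3, 0.4, 0.2]
grip_width: 0.0
grasp_force: 0.0
```

Run:
```python
from h import *
im=cap('wrist','w3');s=manip.get_state();print(s['clock'],s['position'],s['wrist_force'])
i=cap('side','s3');f=i['frame'][150:240,225:345];cv2.imwrite('pics/s3c.png',cv2.resize(f,None,fx=6,fy=6,interpolation=cv2.INTER_CUBIC)[...,::-1])
```

```text
4.475 [ 0.59187347 -0.06198674  0.07794638] [ 0.07247485  0.01463537 -0.56875854]
```

View pics/w3.png

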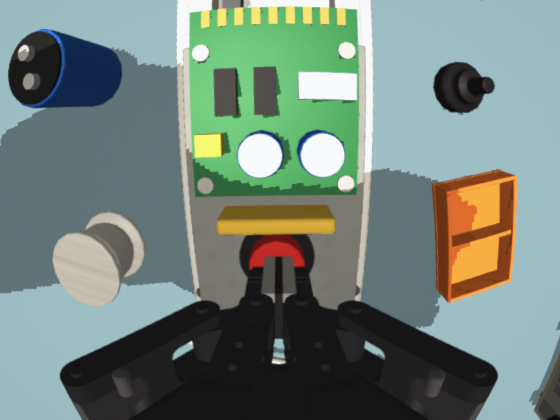

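View pics/s3c.png

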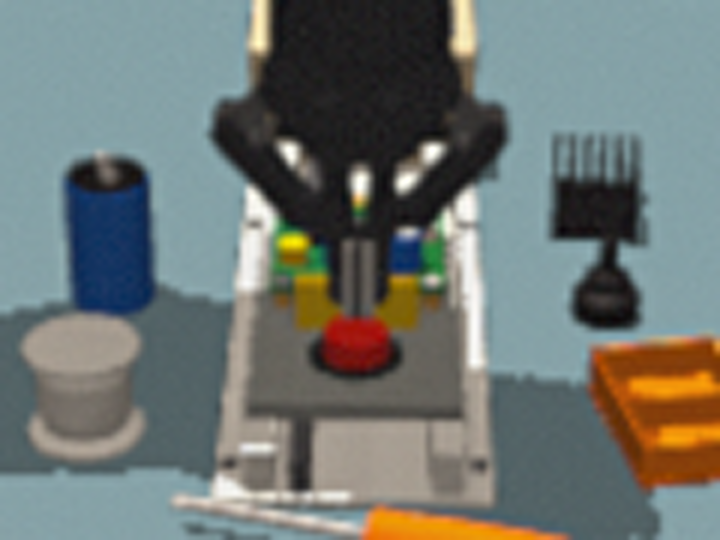

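The fingertips are centred over the button: it shows at about (278,250) in the wrist view, and the tips are at about (358,310) in the side crop, just behind the ledge. Next I press down.

Request:
{"op": "jog_arm", "data": {
  "fingers": [0, 0, 0, 0, 0],
  "offset": [
    [0, 0, 7],
    [0, 0, 6],
    [0, 0, 4],
    [0, 0, 2],
    [0, 0, 0]
  ],
  "twist": [
    [0, 0, 0],
    [0, 0, 0],
    [0, 0, 0],
    [0, 0, 0],
    [0, 0, 0]
  ]
}}

```text
clock: 5.15
position: [0.5919, -0.062, 0.0589]
ee_rot: [0.0, 0.757, 0.654, 0.0]
wrist_force: [-0.6, 1.2, 14.2]
grip_width: 0.001
grasp_force: 7.2
```

Request:
{"op": "jog_arm", "data": {
  "fingers": [0, 0, 0, 0, 0, 0, 0, 0, 0, 0, 0, 0, 0, 0, 0, 0, 0, 0],
  "offset": [
    [2, 0, 0],
    [4, 0, 0],
    [6, 0, 0],
    [6, 0, 0],
    [6, 0, 0],
    [6, 0, 0],
    [6, 0, 0],
    [6, 0, 0],
    [6, 0, 0],
    [6, 0, 0],
    [6, 0, 0],
    [6, 0, 0],
    [6, 0, 0],
    [6, 0, 0],
    [6, 0, 0],
    [6, 0, 0],
    [6, 0, 0],
    [6, 0, 0]
  ],
  "twist": [
    [0, 0, 0],
    [0, 0, 0],
    [0, 0, 0],
    [0, 0, 0],
    [0, 0, 0],
    [0, 0, 0],
    [0, 0, 0],
    [0, 0, 0],
    [0, 0, 0],
    [0, 0, 0],
    [0, 0, 0],
    [0, 0, 0],
    [0, 0, 0],
    [0, 0, 0],
    [0, 0, 0],
    [0, 0, 0],
    [0, 0, 0],
    [0, 0, 0]
  ]
}}

```text
clock: 7.4
position: [0.6057, 0.0387, 0.0588]
ee_rot: [-0.0, 0.757, 0.654, -0.0]
wrist_force: [-7.4, -2.0, 20.0]
grip_width: -0.001
grasp_force: 9.5
```

Request:
{"op": "jog_arm", "data": {
  "fingers": [0, 0, 0, 0, 0],
  "offset": [
    [5, -0.4, 0],
    [5, -0.4, 0],
    [4, -0.2, 0],
    [3, 0, 0],
    [2, 0, 0]
  ],
  "twist": [
    [0, 0, 0],
    [0, 0, 0],
    [0, 0, 0],
    [0, 0, 0],
    [0, 0, 0]
  ]
}}

```text
clock: 8.02
position: [0.6078, 0.0562, 0.0589]
ee_rot: [0.001, 0.757, 0.654, -0.001]
wrist_force: [-7.0, -12.1, 16.8]
grip_width: 0.002
grasp_force: 8.5
```

Request:
{"op": "jog_arm", "data": {
  "fingers": [0, 0, 0],
  "offset": [
    [2, 0, 0],
    [2, 0, 0],
    [1, 0, 0]
  ],
  "twist": [
    [0, 0, 0],
    [0, 0, 0],
    [0, 0, 0]
  ]
}}

```text
clock: 8.4
position: [0.6089, 0.0605, 0.0589]
ee_rot: [0.001, 0.757, 0.653, -0.001]
wrist_force: [-3.3, -10.7, 14.1]
grip_width: 0.001
grasp_force: 7.1
```

Run:
```python
from h import *
im=cap('wrist','w4');s=manip.get_state();print(s['clock'],s['position'],s['wrist_force'])
h=cv2.cvtColor(im['frame'],cv2.COLOR_RGB2HSV)
```

```text
8.45 [0.60885989 0.06063491 0.05883592] [ -2.33154477 -11.04469717  14.97849712]
```

View pics/w4.png

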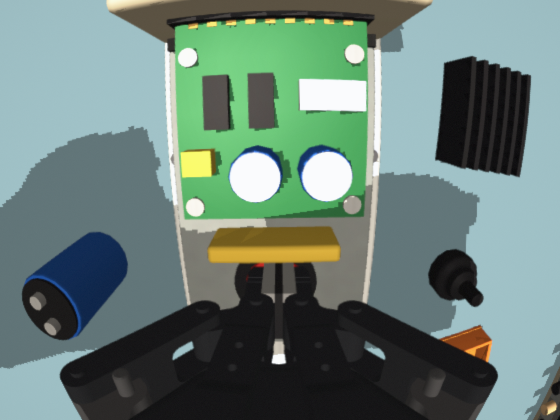

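The board edge has reached the dock slot at row 22, and the black stops touch the sled at about (170,42) and (373,42). The forward force holds at about 11 N against a sliding resistance of 2 N. Before letting up, I'll check the sled's travel from the ledge.

Run:
```python
from h import *
im=imaging.get_image('wrist')
a=wplane(im,(212,246),.061);b=wplane(im,(337,244),.061);m=(a+b)/2;print(a,b,m)
# start picture ledge mid at same edge (w3 pose measured from w2)
u=np.array([np.cos(np.radians(82)),np.sin(np.radians(82))]);print('button est',m[:2]-.022*u,'travel',(m[:2]-.022*u-[.591,-.063])@u)
```

```text
[0.58569122 0.08743008 0.061     ] [0.63655399 0.080931   0.061     ] [0.61112261 0.08418054 0.061     ]
button est [0.6080608  0.06239464] travel 0.12654871400114254
```

Request:
{"op": "jog_arm", "data": {
  "fingers": [0, 0, 0, 0, 0, 0, 0, 0, 0, 0, 0],
  "offset": [
    [0, 0, -3],
    [0, 0, -4],
    [0, 0, -6],
    [0, 0, -10],
    [0, 0, -20],
    [0, 0, -25],
    [0, 0, -25],
    [0, 0, -20],
    [0, 0, -10],
    [0, 0, 0],
    [0, 0, 0]
  ],
  "twist": [
    [0, 0, 0],
    [0, 0, 0],
    [0, 0, 0],
    [0, 0, 0],
    [0, 0, 0],
    [0, 0, 0],
    [0, 0, 0],
    [0, 0, 0],
    [0, 0, 0],
    [0, 0, 0],
    [0, 0, 0]
  ]
}}

```text
clock: 9.88
position: [0.6084, 0.0629, 0.1807]
ee_rot: [-0.0, 0.757, 0.654, -0.0]
wrist_force: [0.7, 0.5, 0.1]
grip_width: -0.0
grasp_force: 0.0
```

Run:
```python
from h import *
im=cap('wrist','w5');s=manip.get_state();print(s['clock'],s['position'],s['wrist_force'])
st,ce=redw(im);W=wplane(im,ce,.049);u=np.array([.139,.990]);print(st,ce,W,(W[:2]-[.5912,-.0623])@u)
```

```text
9.925 [0.60837989 0.06286086 0.18060513] [ 0.00752967 -0.81538057  0.95822157]
[260 200  36  36 988] [277.451417   217.83805668] [0.60678836 0.05492386 0.049     ] 0.11821840122958352
```

View pics/w5.png

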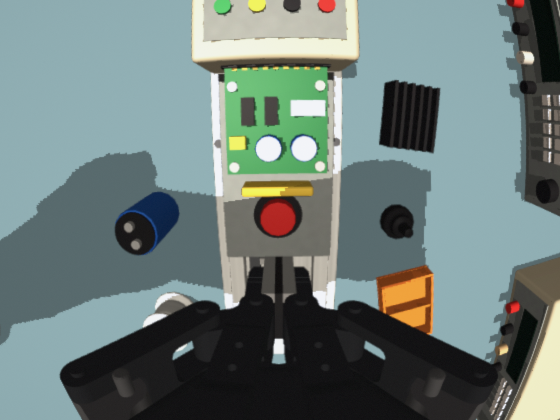

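The wrist view shows the board edge in the dock slot at row 68, the button free at (277,218), and the loose items still standing beside the jig. Travel measures 118 mm ± 2 mm, and the push had met the stops, so I'm handing it in.

```bash
python3 -c "
from cell import job
print(job.close_job())"
```

```text
the job is handed in; nothing more can be done
None
```

I held the lock button down in one push until the sled met the end stops (travel measured 118 mm ± 2 mm), let it up there, moved clear and handed the job in at about 10 s; the button springing up and locking wasn't measured directly.

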